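Right the slumped flask, free the drooping bolt and hold the lathe guard's gate ajar

TASK

Dust has to be sucked out of the lathe guard. First stand the flask that has slumped against the gate back upright in its gap in the row, clear of the gate's swing and without upsetting its neighbours. Then lift the drooping bolt over the keeper's bent-up lip while you draw it clear, without forcing it, pull the sprung gate open a hand's breadth (about 8 cm at the latch stile) and finish holding it there, bolt still drawn: do not let go, the spring would shut it.

Things in the scene. Friction and masses are not known exactly. Their poses are not given: they have to be found in the camera images.
- guard: Fixed station: plywood baseboard 475 x 500 mm, 12 mm thick, carrying a low guard round a turning head (all under 226 mm high). Origin on the bench (z = 0), in the shut gate's front face, midway between the gate posts. x points from the robot's side through the gate into the guard, y left along the gate; yaw varies. 'Station' below means this frame.
- row_gap (a point): Middle of the flask's gap in the row, on the baseboard (z = 12 mm), station x = -113, y = +65 mm; axes as the station. The row runs along y. A batten 18 mm wide, 20 mm high runs along it on the robot's side, 35 to 53 mm from the row line. Neighbours stand in the row at -275, -125 and +125 mm along y from here, in any order.
- flask: Slumped flask: square white body 56 x 56 x 122 mm, shoulder, round grey cap 30 mm across, 170 mm in all, 210 to 420 g. Origin: centre of its underside; own z runs to the cap. It leans away from the robot, own z about 57 deg above level: underside's lower edge on the baseboard 28 mm past the row line, cap against the gate's pane. Tipped back over that edge it stands on the row line.
- flask_cap (a point): Middle of the slumped flask's cap, on its axis, 156 mm from its underside (cap 28 mm long). The gate stands close beyond it and about 35 mm higher: the body below, 56 mm wide across y, is freer to grasp. Let go within about 15 deg of upright, it settles onto its base by itself.
- flask_twin: Flask of the same shape and size, standing in the row; leave it. Origin: centre of its underside.
- tin: Plain round wax tin, 62 mm across, 62 mm high, standing in the row; leave it. Origin: centre of its underside.
- jar: Amber glass jar with a steel lid, 60 mm across, 80 mm high, standing in the row; leave it. Origin: centre of its underside.
- gate (a joint): Gate angle, rad: 0 shut, grows as the gate swings towards the robot, clockwise from above. Green steel frame with a clear pane on its front, 20 mm thick, z = 30 to 212 mm. A spring pushes it shut, about 3 N at the knob. The latch stile's edge is 325 mm from the hinge line: 8 cm open is 0.25 rad.
- gate_hinge (a point): Point of the upright hinge line at the gate's top (z = 212 mm), station x = 10, y = 165 mm, at the gate's left end.
- stile (a point): Top outer corner of the latch stile, the gate's right end, 325 mm from the hinge line, z = 212 mm. Moves with the gate.
- bolt_slide (a joint): How far the bolt is drawn, m: 0 shot, 0.050 fully drawn. Drawing goes along the gate towards the hinge (station +y when shut). It takes 2 to 3 N and stays where left. Not lifted, its nose stops against the keeper's lip by about 0.005. It is past the lip from about 0.020 and clear of the keeper, freeing the gate, from 0.026.
- bolt_lift (a joint): How far the drooping rod is raised about its tail, rad: 0 drooping (0.08 rad below level), 0.14 the most. The nose clears the lip from about 0.06. Let go, it drops again by its weight. The knob stands 110 mm from the tail: raising it 1 mm is about 0.009 rad.
- knob (a point): Middle of the bolt's upright knob: steel cylinder 18 mm across, 44 mm high on an 11 mm stem, its axis 18 mm in front of the gate's front face. It ends 22 mm above and below this point. At the start the point is at z about 239 mm, clear above the gate's top, free to pinch from above. Moves with bolt and gate. The bolt's straps stand 28 mm out from the gate's face, z = 169 to 208 mm.
- bolt_nose (a point): Rod axis at the rod's end, 172 mm from the tail; rod 12 mm thick, its end bent down 9 mm, hanging behind the lip at the start. The keeper is an open-topped steel bracket on the latch post, station y = -169 to -199 mm, with a front cheek and a 14 mm lip bent up at its gate side.
Things that resemble listed ones, but are neither listed nor needed, are in the scene too. Leave any black, blue or pink look-alike of the flask alone.

How it is judged (in metres and radians):
On the way, in this order (a step that is already met when the one before it is completed fails the run):
1. the slumped flask stands upright in its gap in the row, let go (angle between flask's own z axis and vertical below 0.08 rad and height (world z) of flask below 0.016 m and x of flask in the frame of guard between -0.137 and -0.091 m and y of flask in the frame of guard between 0.02 and 0.11 m and contact force between the fingers and flask below 0.1 N), for 0.2 s.
2. the bolt is drawn clear of the keeper (value of joint bolt_slide above 0.024 m), for 0.05 s.
At the end, for the whole second after the job is handed in: Gate open 0.18 to 0.32 rad (6 to 10 cm at the stile), at rest, held by the fingers against its spring, bolt drawn over 15 mm; flask upright on the baseboard in its gap, within 22 mm of the row line and 45 mm of the gap's middle. Flask stood up and let go before the bolt was drawn (value of joint gate between 0.18 and 0.32 rad and velocity of joint gate between -0.05 and 0.05 rad/s and value of joint bolt_slide above 0.015 m and contact force between the fingers and gate above 1 N and contact force between flask and guard above 0.5 N and angle between flask's own z axis and vertical below 0.08 rad and height (world z) of flask below 0.016 m and x of flask in the frame of guard between -0.137 and -0.091 m and y of flask in the frame of guard between 0.02 and 0.11 m); the arm keeps its last pose, push and grip.
It fails at once if a neighbour in the row is knocked over or pushed more than 3 cm (angle between any of flask_twin, tin, jar's own z axis and vertical above 0.5 rad or distance of any of flask_twin, tin, jar from where it was at the start of the episode above 0.03 m).
It fails at once if the bolt is wrenched against its keeper with over 30 N (contact force between bolt_lift and guard above 30 N).
It also fails if it takes over 45 s, if anything falls off the work surface, if the arm or the gripper's body presses on something with over 40 N, if the wrist force passes 120 N, or if a joint passes its speed limit or range.

ROBOT

A 6-joint arm with a two-finger parallel gripper is mounted at the origin on the work surface. World frame = base frame: x ahead of the robot, y to its left, z up, the work surface at z = 0. Lengths are in mm, angles in rad, forces in N, time in s.
With the tool pointing down it reaches from about 300 to 775 mm from the base axis. Payload 14.6 kg.
Tool frame: the origin (TCP) lies at the very end of the fingers, on their centre line; the grasp point (between the pads) lies 19 mm behind it (grip_point_offset is the distance from the TCP to the grasp point, in mm); z points along the fingers, y is the line along which they close (so a half turn about z gives the same grasp; the last joint's range is limited). The gripper opens to 94 mm and grips with 3 to 60 N. Pads are 16 mm wide; open, the fingers measure 119 mm over their backs; the gripper's body (75 mm by 177 mm) begins 78 mm behind the grasp point.
Start: joints at [-1.198, 0.3, 1.521, -0, 1.321, -0.067], TCP at [234.159, -497.653, 205.446] pointing down, gripper open.
Joint ranges: [-3.03, 3.03], [-0.79, 2.21], [0.23, 2.52], [-1.04, 4.18], [0, 3.07], [-2.55, 2.55]. Speed limits (rad/s): [2.22, 2.22, 2.57, 3.14, 3.14, 3.14].

INTERFACE

Orientations are given as a rotation vector (axis times angle).
In Python, from workcell import read_state, capture, hand_in, grip_point_offset gives the robot as it stands.
- The arm moves only by the tool inch_along, called after "Request:" in YAML: its name, and indented under it one key for each argument. Schema: {"type":"object","properties":{"rows":{"type":"array","items":{"type":"object","properties":{"x":{"type":"number"},"y":{"type":"number"},"z":{"type":"number"},"drx":{"type":"number"},"dry":{"type":"number"},"drz":{"type":"number"}},"additionalProperties":false},"minItems":1,"maxItems":10},"finger_gap":{"type":"number"},"only":{"type":"string"},"quiet":{"type":"boolean"},"lines":{"type":"string"}},"required":["rows"],"additionalProperties":false}. rows is a list of rows, 1 to 10 of them, each an object with the fields x, y, z (the shift in mm), drx, dry, drz (a rotation vector in rad); a field left out counts as zero; each row shifts and turns the commanded pose from where the row before left it, along the tool's axes as they then stand; what a row does not reach is not made up. A row lasts 1/8 s, in which the tool goes at most 62.5 mm and 0.188 rad, less where a joint would pass 70% of its speed; a pose out of reach is approached as far as the arm can. finger_gap is the opening from 0.0 (shut) to 1.0 (fully open), set as the call begins (left out keeps the last). The fingers move at their own pace and stop on an object; the grip force is fixed at half the most. Time passes only in rows, so rows that do not move let the fingers close. The tool returns the time, the measured TCP pose, the force, the opening and the grip force at its end. only (a regular expression) keeps the lines of the reply that match it, lines (a string "A,B") keeps lines A to B, and quiet returns only ok. Input that does not fit is refused with a message, and nothing moves.
- read_state(): the state, without advancing time (a new reading comes with each control period).
- capture(name): name is "scene" or "top" or "wrist"; returns a dict with "image" (420x560x3 uint8, red, green, blue), "vfov" (degrees; the focal length in pixels is half the picture's height over the tangent of half this angle, whatever the lens; pixels are square), "cx", "cy" (the principal point, pixels), "world_to_cam" (4x4, takes a point from world to camera coordinates). Camera axes: x right, y up, looking along -z (the intrinsics and any distortion apply to the point x, -y, -z); pixel columns grow to the right and rows downward; lengths in mm; the calibration is good to about 2 mm. A picture is of the moment at which its call begins. There is no depth.
- hand_in(): hands the job in; it is judged then, once.
The state is a dict: "time": time; "joints": joint angles; "qvel": joint speeds; "joint_torque": joint torques, N m; "tool_pos": TCP position; "ee_rot": TCP orientation; "ft_force": force on the tool from outside, world axes, zero at the start; "wrist_torque": the same for the moment, N m; "finger_gap": opening from 0.0 (shut) to 1.0 (fully open); "finger_force": force on a finger pad.
Only numpy, scipy, OpenCV 4.12 (cv2) and the standard library are available. Lean on these libraries where they do the work, as an engineer would, in place of code of your own. Each camera call takes 0.05 s, during which the arm holds its last target. There are 200 camera calls.

## Working session

There is one attempt and no reset: what is moved stays moved. The work goes in short steps, Python scripts to look and compute and a tool call to move; the robot and the scene stay as the last step left them, time stands still between calls to the robot, and variables do not carry over. Pictures are saved under pics/ and viewed, at most 10 in all, crops included, and the job is handed in when it is done.

```bash
ls; mkdir -p pics
```

Run:
```python
from workcell import read_state,capture,grip_point_offset
import cv2,numpy as np
s=read_state();print(s,grip_point_offset)
for n in("scene","top"):
    c=capture(n);cv2.imwrite(f"pics/{n}0.png",c["image"][:,:,::-1]);np.save(f"{n}0.npy",c,allow_pickle=True)
    print(n,c["vfov"],c["cx"],c["cy"],np.round(c["world_to_cam"],3).tolist(),[k for k in c])
```

```text
pics
{'time': 0.0, 'joints': array([-1.19761015e+00,  3.00476499e-01,  1.52161479e+00,  1.33328399e-05,
        1.32072033e+00, -6.66198829e-02]), 'qvel': array([ 2.87265993e-04,  5.76778883e-05,  2.67622400e-04, -7.83527195e-04,
        2.52237871e-04, -1.67957398e-03]), 'joint_torque': array([ 1.05241812e-03, -5.31809485e+01, -3.52738595e+01,  7.08939414e-02,
        2.44259764e-02, -1.41385367e-04]), 'tool_pos': array([ 234.05751891, -497.39943128,  204.86912079]), 'ee_rot': array([-3.06476226e+00, -6.85022993e-01,  2.72194897e-04]), 'ft_force': array([ 0.14284032, -0.77707244, -0.04828084]), 'wrist_torque': array([ 0.04007845, -0.05635   ,  0.00049525]), 'finger_force': 0.0, 'finger_gap': 1.0010117029663579} 18.8
scene 52.95792267372646 285.9874317066398 200.93593951644422 [[-0.563, 0.827, -0.014, 259.788], [-0.555, -0.365, 0.748, 164.69], [0.613, 0.428, 0.664, -1538.197], [0.0, 0.0, 0.0, 1.0]] ['image', 'vfov', 'cx', 'cy', 'world_to_cam']
top 54.73645274496172 277.2794885928564 211.13770759814696 [[-0.014, -1.0, 0.001, 29.678], [0.994, -0.014, 0.113, -502.804], [-0.113, 0.003, 0.994, -1014.547], [0.0, 0.0, 0.0, 1.0]] ['image', 'vfov', 'cx', 'cy', 'world_to_cam']
```

View pics/scene0.png

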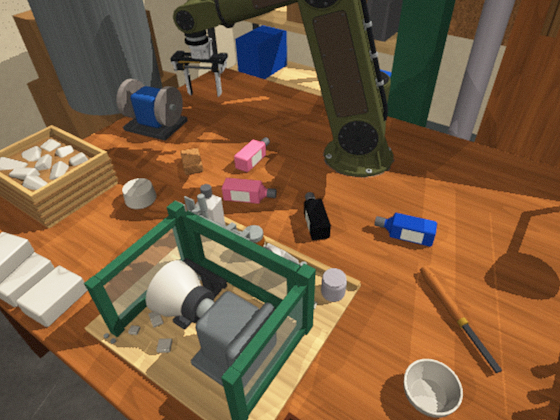

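View pics/top0.png

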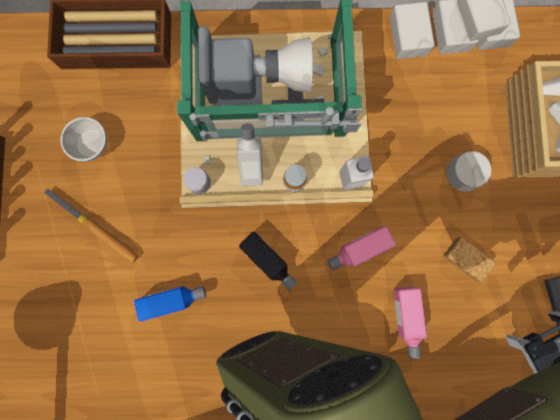

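Create h.py:
```python
import numpy as np,cv2
from scipy.spatial.transform import Rotation as R
def load(n): return np.load(n,allow_pickle=True).item()
def ray(c,u,v):
    f=210/np.tan(np.radians(c["vfov"])/2); T=c["world_to_cam"]
    d=T[:3,:3].T@np.array([(u-c["cx"])/f,-(v-c["cy"])/f,-1.]); return -T[:3,:3].T@T[:3,3],d
def onz(c,u,v,z):
    o,d=ray(c,u,v); return o+d*(z-o[2])/d[2]
def proj(c,p):
    f=210/np.tan(np.radians(c["vfov"])/2); q=c["world_to_cam"]@np.r_[p,1]
    return np.array([c["cx"]+f*q[0]/-q[2],c["cy"]-f*q[1]/-q[2]])
def tri(c1,p1,c2,p2):
    o1,d1=ray(c1,*p1);o2,d2=ray(c2,*p2)
    t=np.linalg.lstsq(np.c_[d1,-d2],o2-o1,rcond=None)[0]
    a,b=o1+t[0]*d1,o2+t[1]*d2; return (a+b)/2,np.linalg.norm(a-b)
```

Run:
```python
from h import *
for n,(r,c0,h,w) in {"top":(85,172,150,214),"scene":(165,80,165,220)}.items():
    im=cv2.imread(f"pics/{n}0.png")[r:r+h,c0:c0+w]
    cv2.imwrite(f"pics/{n}0c.png",cv2.resize(im,None,fx=3.6,fy=3.6,interpolation=cv2.INTER_CUBIC))
```

```text
(no output)
```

View pics/top0c.png

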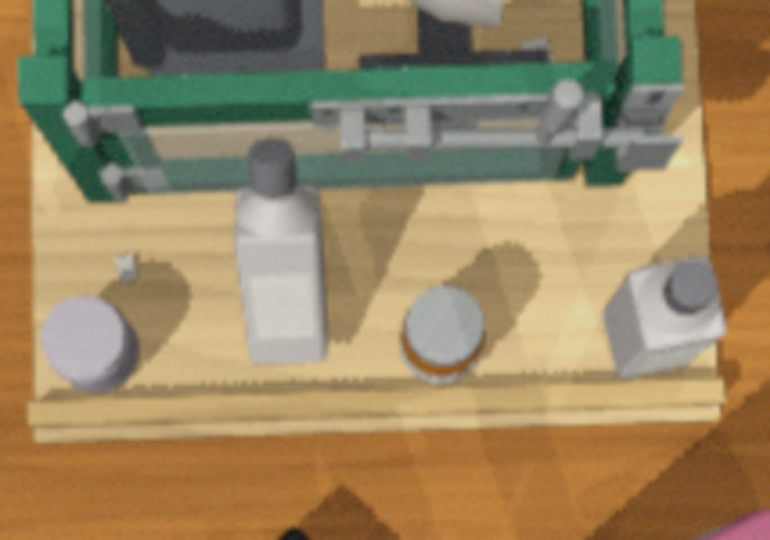

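View pics/scene0c.png

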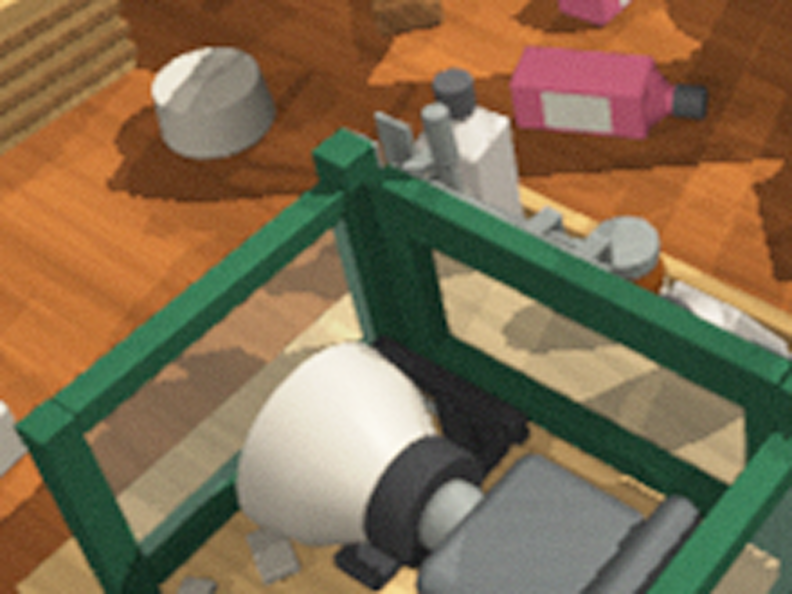

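The crops show, in crop pixels: tin lid at about (85,335), jar lid at (446,325), twin cap at (693,283), knob top at (569,93), slumped flask cap at (271,147), and the flask's heel edge at (252,362) to (325,358). In the scene crop, the knob top is at about (438,110).

Run:
```python
from h import *
c=load("top0.npy");s=load("scene0.npy")
P=lambda x,y:(x/3.6+172,y/3.6+85)
S=lambda x,y:(x/3.6+80,y/3.6+165)
W={}
for n,x,y,z in [("tin",85,335,74),("jar",446,325,92),("twin",693,283,182),("knobtop",569,93,261),("edgeL",35,440,12),("edgeR",720,418,12),("heelL",252,362,35),("heelR",325,358,35),("cap",271,147,165)]:
    W[n]=onz(c,*P(x,y),z);print(n,W[n].round(1))
# station fit from row
st=np.array([[-113,190],[-113,-60],[-113,-210.]]);w=np.array([W[k][:2] for k in("tin","jar","twin")])
A=st-st.mean(0);B=w-w.mean(0);a=np.arctan2((A[:,0]*B[:,1]-A[:,1]*B[:,0]).sum(),(A*B).sum())
r=np.array([[np.cos(a),-np.sin(a)],[np.sin(a),np.cos(a)]]);t=w.mean(0)-r@st.mean(0)
print("yaw",a,"t",t,"res",(w-(st@r.T+t)).round(1).tolist())
e=W["edgeL"]-W["edgeR"];print("edge yaw",np.arctan2(-e[0],e[1]),np.linalg.norm(e))
for k in W: print(k,(r.T@(W[k][:2]-t)).round(1))
print("knob tri",tri(c,P(569,93),s,S(438,110)))
print("cap row", proj(c,np.r_[r@[-113,65]+t,12]))
```

```text
tin [583.5 223.9  74. ]
jar [583.3 -24.   92. ]
twin [ 589.1 -172.3  182. ]
knobtop [682.3 -88.2 261. ]
edgeL [518.9 272.   12. ]
edgeR [ 527.9 -226.1   12. ]
heelL [570.  112.2  35. ]
heelR [572.1  60.1  35. ]
cap [685.   88.6 165. ]
yaw 0.012737068631731753 t [697.95861039  37.29439902] res [[0.9, -1.9], [-2.4, 0.1], [1.5, 1.8]]
edge yaw 0.018045715541831396 498.20408895769333
tin [-112.1  188.1]
jar [-115.4  -59.9]
twin [-111.5 -208.2]
knobtop [ -17.2 -125.3]
edgeL [-176.   236.9]
edgeR [-173.4 -261.2]
heelL [-127.    76.6]
heelR [-125.5   24.4]
cap [-12.4  51.4]
knob tri (array([681.30984206, -86.70505477, 260.49959561]), np.float64(3.7628854597615056))
cap row [247.04713639 181.72240813]
```

Add to h.py:
```python
YAW=.016; T0=np.array([697.9,37.7])
def st2w(p): c,s=np.cos(YAW),np.sin(YAW); return np.r_[np.array([[c,-s],[s,c]])@p[:2]+T0,p[2]]
def w2st(p): c,s=np.cos(YAW),np.sin(YAW); return np.r_[np.array([[c,s],[-s,c]])@(p[:2]-T0),p[2]]
def target(tilt): # tool x fwd, y = -station y, z down, tilted fwd
    return R.from_euler('z',YAW)*R.from_euler('x',np.pi)*R.from_euler('y',tilt)
def delta(tcp_st,tilt):
    from workcell import read_state
    s=read_state();Rc=R.from_rotvec(s["ee_rot"]);Rt=target(tilt)
    d=st2w(np.array(tcp_st,float))-s["tool_pos"]
    print("tcp st",w2st(s["tool_pos"]).round(1),"rotvec needed(tool)",(Rc.inv()*Rt).as_rotvec().round(3))
    print("d in current axes",Rc.inv().apply(d).round(1),"in target axes",Rt.inv().apply(d).round(1),"F",s["ft_force"].round(1),"t",s["time"],"gap",s["finger_gap"])
```

```text
(no output)
```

Request:
inch_along:
  rows:
    - {"z":-30, "drz":0.141}
    - {"z":-30, "drz":0.141}
    - {"z":-30, "drz":0.142}
    - {"x":31, "y":-48}
    - {"x":31, "y":-48}
    - {"x":31, "y":-48}
    - {"x":31, "y":-48}
    - {"x":31, "y":-48}
    - {"x":31, "y":-48}
  finger_gap: 1.0

```text
time: 1.23
tool_pos: [416.2, -205.0, 295.4]
ee_rot: [-3.141, -0.025, 0.0]
ft_force: [1.2, 0.6, -0.2]
finger_gap: 0.999
finger_force: 0.0
```

Request:
inch_along:
  rows:
    - {"x":31, "y":-48}
    - {"x":31, "y":-48}
    - {"x":31, "y":-48}
    - {"x":31, "y":-48}
    - {"x":31, "y":-48}
    - {"dry":0.175}
    - {"dry":0.175}
    - {}

```text
time: 2.22
tool_pos: [565.3, 35.9, 294.9]
ee_rot: [-3.091, -0.025, -0.546]
ft_force: [-0.4, -0.7, 0.4]
finger_gap: 1.002
finger_force: 0.0
```

```bash
python3 -c "
from h import *
delta([-101.4,51,171],.35)"
```

```text
tcp st [-132.6    0.3  294.9] rotvec needed(tool) [-0.  0.  0.]
d in current axes [-13.1 -50.7 127.1] in target axes [-13.1 -50.7 127.1] F [-0.4 -0.7  0.4] t 2.225 gap 1.0021857877315743
```

Request:
inch_along:
  rows:
    - {"x":-6, "y":-25, "z":20}
    - {"x":-7, "y":-26, "z":50}
    - {"z":57}
    - {}

```text
time: 2.72
tool_pos: [596.4, 87.0, 167.7]
ee_rot: [-3.094, -0.024, -0.532]
ft_force: [-1.5, -0.5, 0.5]
finger_gap: 1.0
finger_force: 0.0
```

Run:
```python
from h import *
from workcell import capture
delta([-63.8,51,68],.35)
c=capture("wrist");np.save("w1.npy",c,allow_pickle=True);cv2.imwrite("pics/w1.png",c["image"][:,:,::-1])
for n,p in [("heel L",[-132,79,42.5]),("heel R",[-132,23,42.5]),("cap",[-23.5,51,158]),("jarlid",[-113,-60,92]),("tcp",[-63.8,51,68])]: print(n,proj(c,st2w(np.array(p,float))).round())
```

```text
tcp st [-100.7   50.9  167.7] rotvec needed(tool) [ 0.001  0.009 -0.   ]
d in current axes [  1.5  -0.2 106.3] in target axes [ 5.000e-01 -1.000e-01  1.063e+02] F [-1.5 -0.5  0.5] t 2.725 gap 0.9996047259849216
heel L [244. 279.]
heel R [304. 279.]
cap [273. 132.]
jarlid [413. 265.]
tcp [274. 205.]
```

View pics/w1.png

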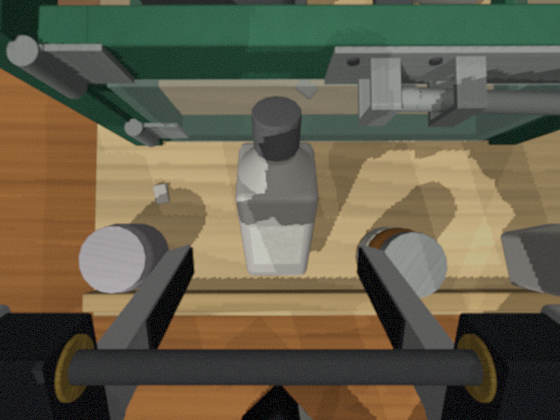

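The wrist view shows the flask centred at column ~277, against 274 predicted, so it sits about 2.5 mm to the right. The heel is at row 272, and both finger lanes are clear. I'll shift over and descend.

Request:
inch_along:
  rows:
    - {"y":2.5, "z":26}
    - {"z":40}
    - {"z":40}
    - {}

```text
time: 3.28
tool_pos: [633.8, 84.8, 72.3]
ee_rot: [-3.092, -0.023, -0.543]
ft_force: [-0.6, -0.6, 1.5]
finger_gap: 1.0
finger_force: 0.0
```

Request:
inch_along:
  rows:
    - {}
    - {}
    - {}
    - {}
    - {}
  finger_gap: 0.4

```text
time: 3.9
tool_pos: [633.8, 85.2, 72.6]
ee_rot: [-3.091, -0.025, -0.547]
ft_force: [-1.8, -1.1, 4.5]
finger_gap: 0.594
finger_force: 29.9
```

```bash
python3 -c "
from h import *
delta([-63.8,48.5,68],.35)"
```

```text
tcp st [-63.3  48.5  72.6] rotvec needed(tool) [ 0.    -0.001  0.   ]
d in current axes [-2.1  0.   4.2] in target axes [-2.1  0.   4.2] F [-1.8 -1.1  4.5] t 3.9 gap 0.5942131896525034
```

Request:
inch_along:
  rows:
    - {"z":-3.5}
    - {"x":-7.5, "z":-5.4, "dry":0.144}
    - {"x":-7.5, "z":-5.4, "dry":0.144}
    - {"x":-7.5, "z":-5.4, "dry":0.144}
    - {"x":-7.5, "z":-5.4, "dry":0.144}
    - {}
    - {}

```text
time: 4.78
tool_pos: [614.9, 66.9, 97.4]
ee_rot: [2.902, 0.01, 1.168]
ft_force: [-0.7, 0.5, -4.1]
finger_gap: 0.595
finger_force: 29.9
```

Run:
```python
from h import *
from workcell import capture
delta([-99.8,48.5,74.6],.926)
for n in("scene","wrist"):
    c=capture(n);cv2.imwrite(f"pics/{n}2.png",c["image"][:,:,::-1]);np.save(n+"2.npy",c,allow_pickle=True)
im=cv2.imread("pics/scene2.png")[130:330,170:400]
a=cv2.resize(im,(460,400));b=cv2.resize(cv2.imread("pics/wrist2.png"),(340,255));o=np.zeros((400,800,3),np.uint8);o[:,:460]=a;o[:255,460:]=b
cv2.imwrite("pics/m2.png",o)
```

```text
tcp st [-82.5  30.5  97.4] rotvec needed(tool) [0.021 0.161 0.001]
d in current axes [-28.3 -18.1   4.1] in target axes [-28.7 -18.   -0.1] F [-0.7  0.5 -4.1] t 4.775 gap 0.5953337358880982
```

View pics/m2.png

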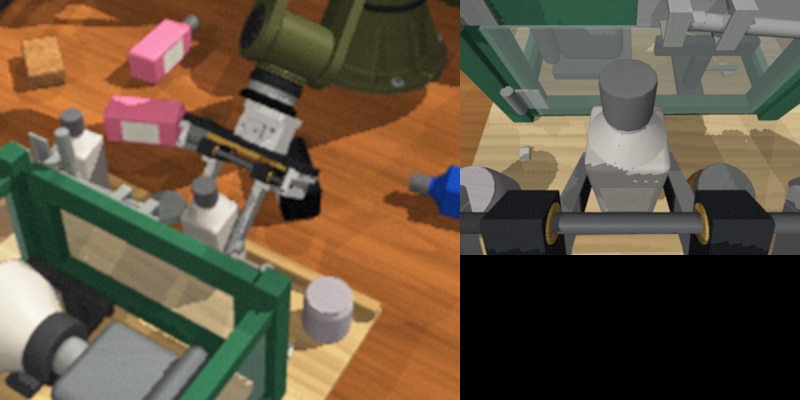

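The flask is held but the arm lagged: y is 18 mm off and the tilt is 0.16 rad short. I suspect it's near a wrist singularity, so I'll check the joints.

Request:
inch_along:
  rows:
    - {}

```text
time: 5.0
tool_pos: [615.0, 67.0, 97.5]
ee_rot: [2.902, 0.011, 1.169]
ft_force: [0.9, -0.1, -5.0]
finger_gap: 0.599
finger_force: 29.9
```

```bash
python3 -c "
from h import *
from workcell import read_state
print(read_state()['joints'].round(3))
delta([-99.8,48.5,74.6],.926)"
```

```text
[ 0.077  0.31   2.003 -0.769  0.09   2.382]
tcp st [-82.4  30.6  97.5] rotvec needed(tool) [0.02  0.16  0.002]
d in current axes [-28.4 -17.9   4.1] in target axes [-28.7 -17.9  -0.1] F [ 0.9 -0.1 -5. ] t 5.0 gap 0.5986705694554307
```

Request:
inch_along:
  rows:
    - {"y":-3, "dry":-0.02}
    - {"y":-3, "dry":-0.02}
    - {"y":-3}
    - {"y":-3}
    - {"y":-3}
    - {"y":-3}
    - {}

```text
time: 5.88
tool_pos: [614.8, 85.1, 97.5]
ee_rot: [2.924, 0.012, 1.112]
ft_force: [0.2, -0.5, -3.4]
finger_gap: 0.597
finger_force: 29.9
```

```bash
python3 -c "
from h import *
from workcell import read_state
print(read_state()['joints'].round(3))
delta([-89.6,48.5,78],.74)"
```

```text
[ 0.116  0.316  1.972 -0.584  0.158  2.224]
tcp st [-82.3  48.8  97.5] rotvec needed(tool) [ 0.02   0.014 -0.   ]
d in current axes [-18.4   0.1   9.7] in target axes [-18.5   0.3   9.4] F [ 0.2 -0.5 -3.4] t 5.875 gap 0.5967230079640433
```

Request:
inch_along:
  rows:
    - {"x":-4.2, "z":3, "drx":0.01}
    - {"x":-4.2, "z":3, "drx":0.01}
    - {"x":-4.2, "z":3}
    - {"x":-3, "z":2}
    - {}

```text
time: 6.5
tool_pos: [610.2, 84.6, 78.3]
ee_rot: [-2.932, -0.022, -1.113]
ft_force: [0.9, 0.6, -4.5]
finger_gap: 0.598
finger_force: 29.9
```

Run:
```python
from h import *
from workcell import read_state,capture
print(read_state()['joints'].round(3))
delta([-87,48.5,76.4],.726)
c=capture("scene");np.save("s3.npy",c,allow_pickle=True)
cv2.imwrite("pics/s3.png",cv2.resize(c["image"][150:330,190:370,::-1],None,fx=3.3,fy=3.3,interpolation=cv2.INTER_CUBIC))
```

```text
[ 0.104  0.343  1.994 -0.629  0.1    2.264]
tcp st [-86.9  48.2  78.3] rotvec needed(tool) [ 0.     0.    -0.001]
d in current axes [-1.3 -0.3  1.4] in target axes [-1.3 -0.3  1.4] F [ 0.9  0.6 -4.5] t 6.5 gap 0.5978215548497717
```

View pics/s3.png

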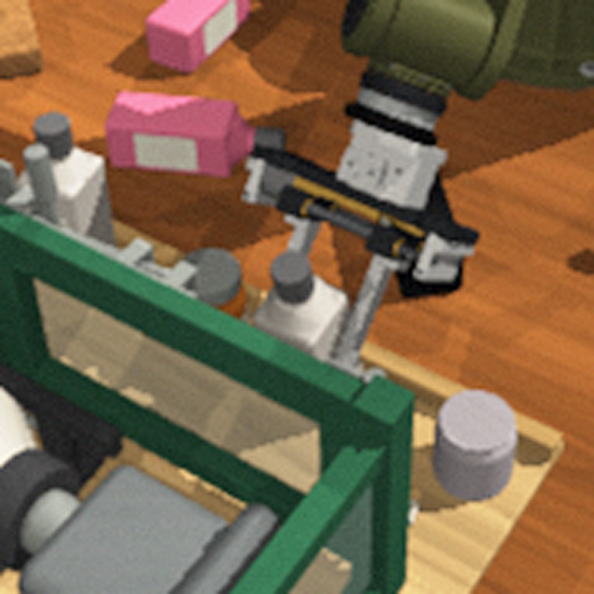

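Run:
```python
from h import *
c=load("s3.npy")
for l in(0,.1,.2,.3):
    e=np.array([-85,14]);p=e+28*np.array([-np.cos(l),np.sin(l)])+170*np.array([np.sin(l),np.cos(l)])
    print(l,(proj(c,st2w(np.array([p[0],48.3,p[1]])))-[190,150])*3.3)
```

```text
0 [314.26331787 239.71481459]
0.1 [301.25119439 251.76948906]
0.2 [287.91076045 265.88163282]
0.3 [274.41219199 281.92714342]
```

In crop pixels the cap top is at about (293,264), which means a lean of ~0.18 rad (10°). That's within the range where it settles by itself. I'll lower 2 mm, release and back off.

Request:
inch_along:
  rows:
    - {"x":-1.3, "z":1.4}
    - {}

```text
time: 6.8
tool_pos: [610.4, 84.7, 76.9]
ee_rot: [-2.931, -0.022, -1.114]
ft_force: [0.1, 0.8, -3.9]
finger_gap: 0.594
finger_force: 29.9
```

Request:
inch_along:
  rows:
    - {}
    - {}
    - {}
    - {}
    - {}
  finger_gap: 0.85

```text
time: 7.42
tool_pos: [610.5, 84.8, 77.0]
ee_rot: [-2.931, -0.022, -1.114]
ft_force: [0.3, 0.3, -1.2]
finger_gap: 0.851
finger_force: 0.0
```

Run:
```python
from h import *
from workcell import read_state,capture
delta([-87,48.5,76.4],.726)
c=capture("scene");np.save("s4.npy",c,allow_pickle=True)
cv2.imwrite("pics/s4.png",cv2.resize(c["image"][150:330,190:370,::-1],None,fx=3.3,fy=3.3,interpolation=cv2.INTER_CUBIC))
```

```text
tcp st [-86.6  48.5  77. ] rotvec needed(tool) [ 0.    -0.001 -0.001]
d in current axes [-0.7 -0.   0.2] in target axes [-0.7 -0.   0.2] F [ 0.3  0.3 -1.2] t 7.425 gap 0.8510708815969378
```

View pics/s4.png

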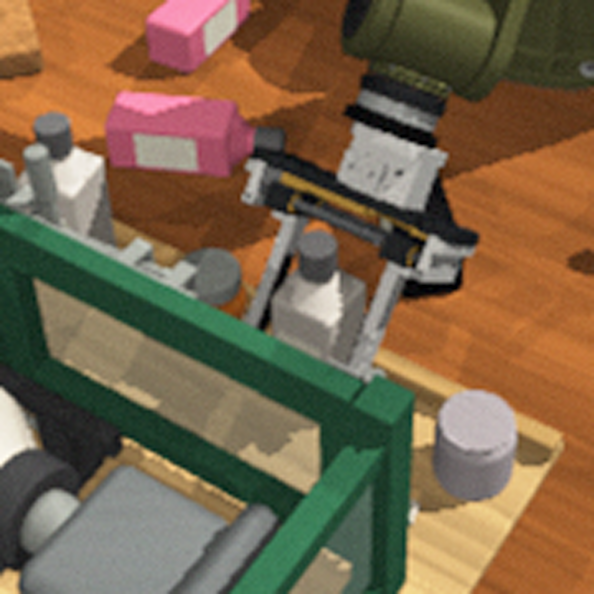

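Request:
inch_along:
  rows:
    - {"z":-30}
    - {"z":-30}
    - {"z":-30}
    - {"z":-35, "dry":-0.1}
    - {"z":-35, "dry":-0.15}
    - {"z":-35, "dry":-0.16}
    - {"z":-35, "dry":-0.16}
    - {"z":-20, "dry":-0.156}
    - {}

```text
time: 8.6
tool_pos: [478.2, 82.6, 283.1]
ee_rot: [-3.141, -0.023, -0.003]
ft_force: [-0.2, 0.2, -0.0]
finger_gap: 0.846
finger_force: 0.0
```

Run:
```python
from h import *
from workcell import capture
delta([-18,-124,320],0)
c=capture("top");np.save("t5.npy",c,allow_pickle=True)
cv2.imwrite("pics/t5.png",cv2.resize(c["image"][85:235,172:386,::-1],None,fx=3.6,fy=3.6,interpolation=cv2.INTER_CUBIC))
```

```text
tcp st [-219.    48.4  283.1] rotvec needed(tool) [-0.    -0.002 -0.001]
d in current axes [201.2 172.2 -36.5] in target axes [201.  172.4 -36.9] F [-0.2  0.2 -0. ] t 8.6 gap 0.8460580042382139
```

View pics/t5.png

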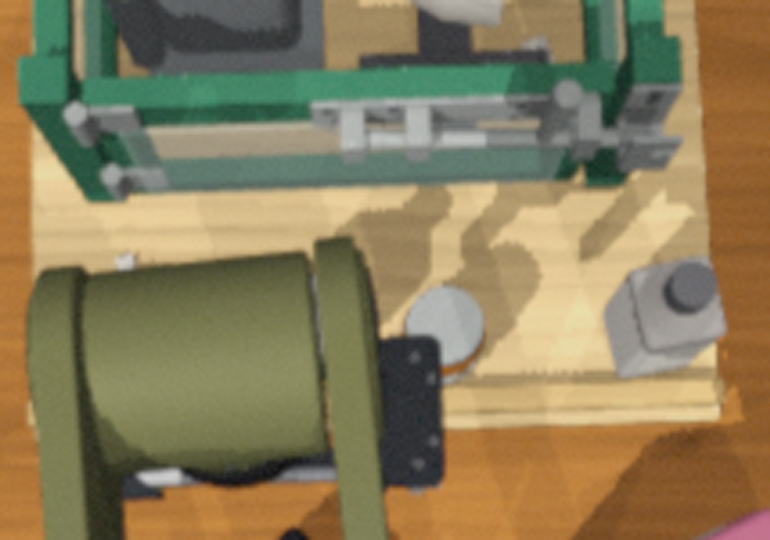

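The neighbours haven't moved, but the flask is hidden by the arm in this view. I'll go above the knob with the opening narrowed.

Request:
inch_along:
  rows:
    - {"z":-37}
    - {"x":40, "y":34}
    - {"x":40, "y":34}
    - {"x":40, "y":34}
    - {"x":40, "y":34}
    - {"x":41, "y":36}
    - {}
  finger_gap: 0.6

```text
time: 9.52
tool_pos: [681.9, -88.6, 315.5]
ee_rot: [-3.141, -0.02, 0.003]
ft_force: [0.8, -0.1, -1.1]
finger_gap: 0.604
finger_force: 0.0
```

Run:
```python
from h import *
from workcell import capture
delta([-18,-124,320],0)
T=capture("top");np.save("t6.npy",T,allow_pickle=True)
c=capture("wrist");np.save("w6.npy",c,allow_pickle=True)
a=c["image"][:,:,::-1].copy();b=cv2.resize(T["image"][120:220,210:310,::-1],(240,240))
for p in ([-18,-124,260],[-18,-124,219],[-18,-124,301]): print(p,proj(c,st2w(np.array(p,float))).round(1))
o=np.zeros((420,800,3),np.uint8);o[:,:560]=a;o[:240,560:]=b;cv2.imwrite("pics/m6.png",o)
```

```text
tcp st [ -18.1 -126.   315.5] rotvec needed(tool) [-0.     0.002 -0.003]
d in current axes [ 0.  -2.  -4.5] in target axes [ 0.1 -2.  -4.5] F [ 0.8 -0.1 -1.1] t 9.525 gap 0.6037756720495393
[-18, -124, 260] [273.  224.2]
[-18, -124, 219] [273.3 208. ]
[-18, -124, 301] [272.5 246.2]
```

View pics/m6.png

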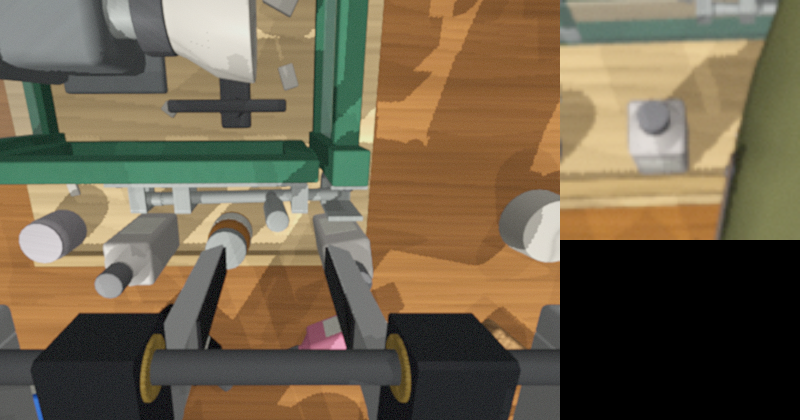

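The knob is at about (277,222) top and (273,198) bottom, between the fingers. In the inset the flask stands in the gap. I'll descend with a small roll that matches the droop.

Run:
```python
from h import *
c=load("t6.npy");print(w2st(onz(c,210+95/2.4,120+117/2.4,182)).round(1))
```

```text
[-116.   47.  182.]
```

Request:
inch_along:
  rows:
    - {"x":1, "y":-1.5, "z":30, "drx":0.07}
    - {"y":2, "z":30}
    - {"y":2, "z":25}
    - {"y":0.5, "z":9.5}
    - {}
  finger_gap: 0.5

```text
time: 10.25
tool_pos: [681.3, -84.0, 226.2]
ee_rot: [-3.072, -0.025, -0.002]
ft_force: [0.1, -0.4, -0.0]
finger_gap: 0.501
finger_force: 0.0
```

```bash
python3 -c "
from h import *
delta([-17,-124.2,220],0)"
```

```text
tcp st [ -18.6 -121.5  226.2] rotvec needed(tool) [-0.07  -0.002 -0.   ]
d in current axes [1.6 3.2 5.9] in target axes [1.6 2.7 6.2] F [ 0.1 -0.4 -0. ] t 10.25 gap 0.5005067185461727
```

Request:
inch_along:
  rows:
    - {"x":1.5, "y":3, "z":5.5}
    - {}

```text
time: 10.5
tool_pos: [683.2, -87.5, 219.7]
ee_rot: [-3.071, -0.023, -0.001]
ft_force: [-0.3, 0.9, 0.7]
finger_gap: 0.497
finger_force: 0.0
```

Request:
inch_along:
  rows:
    - {}
    - {}
    - {}
  finger_gap: 0.22

```text
time: 10.88
tool_pos: [683.2, -87.3, 219.7]
ee_rot: [-3.071, -0.024, -0.001]
ft_force: [1.0, -0.4, 0.4]
finger_gap: 0.234
finger_force: 0.0
```

Request:
inch_along:
  rows:
    - {}
    - {}
    - {}
  finger_gap: 0.0

```text
time: 11.25
tool_pos: [683.2, -87.1, 220.0]
ee_rot: [-3.071, -0.024, -0.001]
ft_force: [0.7, 1.6, 5.4]
finger_gap: 0.189
finger_force: 30.0
```

```bash
python3 -c "
from h import *
delta([-17,-124.2,220],0)"
```

```text
tcp st [ -16.7 -124.6  220. ] rotvec needed(tool) [-0.07  -0.002 -0.001]
d in current axes [-0.3 -0.4  0. ] in target axes [-0.3 -0.4 -0. ] F [0.7 1.6 5.4] t 11.25 gap 0.18904433634158027
```

Request:
inch_along:
  rows:
    - {"y":-0.8, "z":-2.75, "drx":-0.025}
    - {"y":-0.8, "z":-2.75, "drx":-0.025}
    - {"y":-0.8, "z":-2.75, "drx":-0.025}
    - {"y":-0.8, "z":-2.75, "drx":-0.025}
    - {}

```text
time: 11.88
tool_pos: [683.2, -84.1, 231.1]
ee_rot: [3.111, 0.025, 0.003]
ft_force: [-0.3, 1.2, 4.2]
finger_gap: 0.186
finger_force: 30.0
```

```bash
python3 -c "
from h import *
delta([-17,-124.2,231],0)"
```

```text
tcp st [ -16.7 -121.6  231.1] rotvec needed(tool) [ 0.031 -0.001 -0.   ]
d in current axes [-0.3  2.6  0.2] in target axes [-0.3  2.6  0.1] F [-0.3  1.2  4.2] t 11.875 gap 0.18572347642988024
```

Request:
inch_along:
  rows:
    - {"y":-2}
    - {"y":-2}
    - {"y":-2}
    - {}

```text
time: 12.38
tool_pos: [683.0, -78.7, 230.7]
ee_rot: [3.111, 0.023, 0.002]
ft_force: [0.0, -0.7, 5.9]
finger_gap: 0.187
finger_force: 30.0
```

Request:
inch_along:
  rows:
    - {"y":-2}
    - {"y":-2}
    - {}

```text
time: 12.75
tool_pos: [682.9, -74.7, 230.5]
ee_rot: [3.112, 0.023, 0.002]
ft_force: [-0.1, -0.5, 5.0]
finger_gap: 0.189
finger_force: 30.0
```

```bash
python3 -c "
from h import *
delta([-17,-124.2,231],0)"
```

```text
tcp st [ -16.8 -112.2  230.5] rotvec needed(tool) [ 0.03  -0.001 -0.001]
d in current axes [-0.2 12.  -0.1] in target axes [-0.2 12.  -0.5] F [-0.1 -0.5  5. ] t 12.75 gap 0.1893411888978652
```

Request:
inch_along:
  rows:
    - {"y":-3}
    - {"y":-3}
    - {"y":-3}
    - {"y":-3}
    - {}

```text
time: 13.38
tool_pos: [682.8, -62.6, 230.3]
ee_rot: [3.112, 0.023, 0.003]
ft_force: [-0.0, -0.6, 5.1]
finger_gap: 0.189
finger_force: 30.1
```

Request:
inch_along:
  rows:
    - {"y":-4}
    - {"y":-4}
    - {"y":-4}
    - {"y":-4}
    - {}

```text
time: 14.0
tool_pos: [682.6, -46.5, 229.9]
ee_rot: [3.112, 0.024, 0.003]
ft_force: [0.1, -0.1, 6.7]
finger_gap: 0.19
finger_force: 30.1
```

Run:
```python
from h import *
from workcell import capture
delta([-17,-124.2,231],0)
c=capture("wrist");np.save("w7.npy",c,allow_pickle=True)
a=load("w6.npy")["image"];b=c["image"]
# knob pixels between the fingers: print row profile of grey/green near tip region
for v in (190,200,210,220,230,240): print(v,[int(x) for x in b[v,240:310:5].mean(1)],[int(x) for x in a[v,240:310:5].mean(1)])
```

```text
tcp st [-16.7 -83.9 229.9] rotvec needed(tool) [ 0.03  -0.001 -0.001]
d in current axes [-0.3 40.3  0.1] in target axes [-0.3 40.3 -1.1] F [ 0.1 -0.1  6.7] t 14.0 gap 0.189926314269031
190 [108, 106, 107, 108, 108, 108, 106, 105, 110, 72, 72, 85, 82, 84] [127, 121, 101, 101, 102, 98, 90, 102, 97, 100, 99, 136, 146, 182]
200 [106, 109, 108, 113, 105, 108, 109, 76, 77, 72, 75, 84, 85, 85] [183, 185, 183, 183, 180, 144, 93, 92, 104, 176, 151, 181, 183, 183]
210 [111, 107, 113, 111, 103, 108, 74, 74, 71, 72, 80, 81, 80, 83] [136, 137, 135, 134, 135, 102, 96, 106, 103, 118, 195, 197, 199, 192]
220 [192, 190, 201, 188, 188, 187, 140, 150, 136, 151, 149, 150, 152, 150] [128, 116, 136, 140, 138, 129, 184, 183, 180, 176, 197, 210, 159, 164]
230 [117, 120, 120, 120, 122, 122, 93, 89, 115, 113, 127, 128, 130, 130] [74, 63, 113, 133, 183, 190, 186, 190, 190, 203, 198, 163, 166, 155]
240 [200, 201, 201, 199, 200, 163, 99, 103, 99, 202, 201, 199, 198, 199] [165, 76, 116, 196, 195, 195, 195, 194, 193, 156, 148, 147, 138, 137]
```

Request:
inch_along:
  rows:
    - {"x":-6.2, "y":-0.8, "drz":0.025}
    - {"x":-6.2, "y":-0.8, "drz":0.025}
    - {"x":-6.2, "y":-0.8, "drz":0.025}
    - {}

```text
time: 14.55
tool_pos: [664.2, -44.0, 230.1]
ee_rot: [3.111, -0.094, 0.007]
ft_force: [2.5, 0.5, 7.0]
finger_gap: 0.189
finger_force: 30.1
```

```bash
python3 -c "
from h import *
delta([-17,-84,230],0)"
```

```text
tcp st [-35.  -81.2 230.1] rotvec needed(tool) [ 0.03  -0.004 -0.076]
d in current axes [18.2  1.4  0.2] in target axes [18.   2.8  0.1] F [2.5 0.5 7. ] t 14.55 gap 0.1894850285204919
```

Fx has risen to 2.5 N, so the gate is following against its spring. I'll continue to 0.25 rad.

Request:
inch_along:
  rows:
    - {"x":-6.2, "y":-0.8, "drz":0.025}
    - {"x":-6.2, "y":-0.8, "drz":0.025}
    - {"x":-6.2, "y":-0.8, "drz":0.025}
    - {"x":-6.2, "y":-0.8, "drz":0.025}
    - {"x":-6.2, "y":-0.8, "drz":0.025}
    - {"x":-6.2, "y":-0.8, "drz":0.025}
    - {"x":-6.2, "y":-0.8, "drz":0.025}
    - {}
    - {}
    - {}

```text
time: 15.8
tool_pos: [622.3, -33.0, 229.7]
ee_rot: [3.091, -0.365, 0.011]
ft_force: [2.2, -2.2, 8.2]
finger_gap: 0.189
finger_force: 30.1
```

Run:
```python
from h import *
from workcell import capture
delta([-78,-70,230],0)
# green gate-top pixels in scene view: rail line; fit stile position at z=212 from the top/scene masks
for n in("scene","top"):
    c=capture(n);np.save(n+"8.npy",c,allow_pickle=True);im=c["image"]
    for th in(0,.18,.25,.32):
        p=[]
        for r in(120,200,250): # points mid top rail
            a=np.array([10,165.])+r*np.array([-np.sin(th),-np.cos(th)])
            u=proj(c,st2w(np.array([a[0],a[1],212.])))
            p.append((u.round().astype(int).tolist(),im[int(u[1]),int(u[0])].tolist()))
        print(n,th,p)
c=load("top8.npy");im=c["image"][:,:,::-1]
hs=cv2.cvtColor(im.copy(),cv2.COLOR_BGR2HSV)
```

```text
tcp st [-76.7 -69.5 229.7] rotvec needed(tool) [ 0.03  -0.007 -0.251]
d in current axes [-1.1  0.8 -0.2] in target axes [-1.3  0.5 -0.3] F [ 2.2 -2.2  8.2] t 15.8 gap 0.18873969736244728
scene 0 [([253, 246], [40, 67, 45]), ([225, 232], [128, 114, 87]), ([208, 224], [172, 171, 153])]
scene 0.18 [([259, 240], [55, 115, 79]), ([236, 223], [30, 65, 45]), ([222, 213], [24, 57, 37])]
scene 0.25 [([262, 238], [55, 117, 78]), ([240, 220], [58, 126, 91]), ([228, 210], [38, 75, 54])]
scene 0.32 [([265, 237], [75, 85, 75]), ([245, 218], [190, 190, 181]), ([234, 207], [191, 194, 181])]
top 0 [([248, 109], [74, 76, 78]), ([285, 108], [80, 78, 52]), ([308, 107], [124, 125, 81])]
top 0.18 [([248, 119], [72, 130, 98]), ([284, 124], [195, 194, 194]), ([307, 127], [31, 34, 36])]
top 0.25 [([247, 122], [66, 133, 101]), ([283, 130], [145, 144, 141]), ([305, 135], [80, 81, 51])]
top 0.32 [([246, 126], [61, 121, 92]), ([281, 136], [105, 104, 68]), ([303, 143], [113, 113, 73])]
```

The rail's green pixels put the gate at about 0.25 rad. The knob is still pinched (gap 0.189, 30 N), the bolt is drawn about 38 mm and the flask is standing. Handing in.

```bash
python3 -c "
from workcell import hand_in
print(hand_in())"
```

```text
the job is handed in; nothing more can be done
None
```

I handed the job in at about 16 s, with the flask standing in its gap, the bolt drawn about 38 mm, and the gate held open at about 0.25 rad with the fingers still gripping the knob; no verdict came back.

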